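# Swing the probe stand's arm over the beaker and lower the probe

### The arm

A 6-joint arm with a two-finger parallel gripper is mounted at the origin on a cart in front of the work surface, level with it; the furniture and walls round the work are solid. World frame = base frame: x ahead of the robot, y to its left, z up, the work surface at z = 0. Lengths are in m, angles in rad, forces in N, time in s.
With the tool pointing down it reaches from about 0.325 to 0.85 m from the base axis. Payload 15.5 kg.
Tool frame: the origin (TCP) lies on the centre line of the jaws, within the pads' length; the fingertips stand bot.tip_reach ahead of it and the grasp point (between the pads) lies 8 mm behind it (bot.tip_reach is the distance from the TCP to the fingertips, in m); z points along the fingers, y is the line along which they close (so a half turn about z gives the same grasp; the last joint's range is limited). The gripper opens to 91 mm and grips with 3 to 60 N. Pads are 32 mm wide; open, the fingers measure 118 mm over their backs; the gripper's body (76 mm by 178 mm) begins 60 mm behind the grasp point.
Start: joints at [1.236, 0.494, 1.345, -0, 1.302, -0.096], TCP at [0.148, 0.607, 0.225] pointing down, gripper open.
Joint ranges: [-2.91, 2.91], [-0.82, 2.16], [0.22, 2.67], [-1.22, 4.37], [0.12, 2.79], [-3.08, 3.08]. Speed limits (rad/s): [1.89, 1.89, 2.57, 3.01, 3.01, 3.01].

### API

Orientations are given as [roll, pitch, yaw] about the fixed x, y, z axes, in that order (R = Rz(yaw) Ry(pitch) Rx(roll)).
In Python, from cell import bot gives the robot as it stands.
- The arm moves only by the tool jog_arm, never from a script. Its arguments are lists of equal length, an entry for each row: "delta_pos": the shift along the tool's x, y, z in mm, a list of three; "twist": the turn, a rotation vector about the tool's x, y, z in rad, a list of three; "fingers": the opening, from 0 (shut) to 1 (fully open). In form: {"delta_pos": [[tx, ty, tz], ...], "twist": [[wx, wy, wz], ...], "fingers": [fingers, ...]}. A call has 1 to 20 rows; each row is the pose to reach, as a shift and turn from the pose commanded when the call began, along the tool's axes at that moment; what a row does not reach only later rows make up. A row lasts 1/10 s, in which the tool goes at most 50 mm and 8.59 degrees, less where a joint would pass 70% of its speed; a pose out of reach is approached as far as the arm can. A call with a gripper value outside its range is refused whole. The fingers move at their own pace and stop on an object; "squeeze" is the grip in N (left out, the last holds). Time passes only in rows, so rows that repeat a pose let the fingers close. It gives the time, the measured TCP pose, the force, the opening and the grip force at its end, in the units of the state.
- bot.state(): the state, without advancing time (a new reading comes with each control period).
- bot.snapshot(name): name is "side" or "top"; returns a dict with "img" (384x512x3 uint8, blue, green, red), "camera_matrix" (3x3 intrinsics, pixels), "R" (3x3) and "t" (3): a world point X has camera coordinates R X + t. Camera axes: x right, y down, z forward; pixel columns grow to the right and rows downward; lengths in m; the calibration is good to about 2 mm. A picture is of the moment at which its call begins. There is no depth.
- bot.hand_in(): hands the job in; it is judged then, once.
The state is a dict: "time": time; "joints": joint angles; "dq": joint speeds; "joint_torque": joint torques, N m; "ee_pos": TCP position; "eef_rot": TCP orientation; "ft_force": force on the tool from outside, world axes, zero at the start; "moment": the same for the moment, N m; "finger_gap": opening from 0.0 (shut) to 1.0 (fully open); "gripper_force": force on a finger pad.
Only numpy, scipy, OpenCV 4.12 (cv2) and the standard library are available. Lean on these libraries where they do the work, as an engineer would, in place of code of your own. Each camera call takes 0.05 s, during which the arm holds its last target. There are 200 camera calls.

### The job

Get the probe stand ready for a measurement. Nothing is gripped or lifted: with a fingertip, gently push the stand's swing bar round sideways until the raised probe at its end hangs over the middle of the open glass beaker, and only then press the probe's cap down until the probe is fully down, inside the beaker. Leave the beaker, the jar and the dish standing where they are.

Things in the scene. Friction and masses are not known exactly. Their poses are not given: they have to be found in the camera images.
- stand: the fixed probe stand: round grey foot 110 mm across and 22 mm high, a thin steel column on it, 16 mm across. Origin: centre of the foot's underside, on the table. It does not move. z up; its -x axis is where the swing bar points at joint value 0.
- swing_bar (a joint): angle of the swing bar on the column, rad, limits -1.5 to 1.5. At 0 the bar points along the stand's -x axis; it grows anticlockwise seen from above, so at value q the bar points along (-cos q, -sin q) in the stand's axes. The hinge is friction-held: the bar turns under about 1.5 N pushed sideways 100 mm from the column, and stays where it is left.
- bar_pivot (a point): point on the upright hinge axis at mid-height of the swing bar, 140 mm above the table; the frame turns with the bar, whose length runs along this frame's -x, z up. A black hub of 17 mm radius round the axis reaches 166 mm above the table.
- bar_mid (a point): middle of the bare part of the swing bar, 95 mm out from the hinge axis, on the bar's centre line, 140 mm above the table. A level aluminium bar, 14 mm wide, 20 mm high (130 to 150 mm above the table), bare from 20 to 165 mm from the axis. At its end, 180 mm from the axis, a black clamp ring of 14 mm radius guides the probe; a 12 mm screw stub sticks out beyond it.
- probe (a joint): how far the probe is pressed down, m: 0 raised (as at the start), 0.045 at its lower stop. It is friction-held: it moves under about 3 N pressed straight down on its cap, and stays where it is left.
- probe_cap (a point): centre of the flat top of the probe's black cap, 26 mm across and 12 mm high, on the probe's axis; 207 mm above the table when raised, 162 mm when fully down. Below the cap a white stem 13 mm across runs through the clamp ring.
- probe_tip (a point): lower tip of the probe, a steel rod 8 mm across, on the same upright axis as the cap, 180 mm from the hinge axis; 82 mm above the table when raised, 37 mm when fully down.
- beaker: the only open vessel: a low clear glass beaker, about 55 mm across (61 mm over its spout), 70 mm high, loose. Origin: on its underside, 3 mm from the centre of the round part towards the spout; the spout points along its +y.
- beaker_mouth (a point): middle of the beaker's round mouth (inside about 40 mm across), level with the rim, 70 mm above the table. It lies under the circle on which the probe swings, to within about 8 mm.
- jar: closed sample jar with a wide screw lid, 42 mm across, 56 mm high, loose; stands under the probe's circle too. Origin: centre of its underside.
- dish: flat round culture dish, 90 mm across, 15 mm high, loose; stands under the probe's circle too. Origin: centre of its underside.
There are look-alikes about, which are no part of the job. What is shaped like the beaker but green is not meant.

How it is judged:
On the way:
1. the raised probe hangs over the middle of the beaker (within 12 mm) (horizontal distance between probe_tip and beaker_mouth below 0.012 m and value of joint probe below 0.006 m and velocity of joint swing_bar between -0.05 and 0.05 rad/s), for 0.2 s.
At the end, for the whole second after the job is handed in: the probe is pressed down at least 41 of its 45 mm, its tip in the beaker within 13 mm of the middle of its round mouth; the beaker upright and at rest; beaker, jar and dish within 10 mm of where they stood (horizontal distance between probe_tip and beaker_mouth below 0.013 m and value of joint probe above 0.041 m and angle between beaker's own z axis and vertical below 0.05 rad and distance of each of beaker, jar, dish from where it was at the start of the episode below 0.01 m and linear speed of beaker below 0.01 m/s); the robot touches nothing.
It fails at once if the beaker is moved by more than 10 mm, tipped or lifted (distance of beaker from where it was at the start of the episode above 0.01 m or angle between beaker's own z axis and vertical above 0.2 rad or height (world z) of beaker above 0.006 m).
It fails at once if the jar is moved by more than 10 mm, tipped or lifted (distance of jar from where it was at the start of the episode above 0.01 m or angle between jar's own z axis and vertical above 0.2 rad or height (world z) of jar above 0.006 m).
It fails at once if the dish is moved by more than 10 mm, tipped or lifted (distance of dish from where it was at the start of the episode above 0.01 m or angle between dish's own z axis and vertical above 0.2 rad or height (world z) of dish above 0.006 m).
It fails at once if the stand is forced: the fingers press on it with more than 40 N (contact force between the fingers and stand above 40 N).
It fails at once if the probe is pressed down while it is not over the beaker (value of joint probe above 0.012 m and horizontal distance between probe_tip and beaker_mouth above 0.02 m).
It also fails if it takes over 64 s, if anything falls off the work surface, if the arm or the gripper's body presses on something with over 40 N, if the wrist force passes 120 N, or if a joint passes its speed limit or range.

## Working session

There is one attempt and no reset: what is moved stays moved. The work goes in short steps, Python scripts to look and compute and a tool call to move; the robot and the scene stay as the last step left them, time stands still between calls to the robot, and variables do not carry over. Pictures are saved under pics/ and viewed, at most 10 in all, crops included, and the job is handed in when it is done.

Besides the shell and the picture viewer there is one more tool, called after "Request:" as name(argument=value, ...) on one line, values as JSON. jog_arm: Moves the arm, as the interface text tells. Its arguments: {"type":"object","properties":{"delta_pos":{"type":"array","items":{"type":"array","items":{"type":"number"}}},"twist":{"type":"array","items":{"type":"array","items":{"type":"number"}}},"fingers":{"type":"array","items":{"type":"number"}},"squeeze":{"type":"number"}},"required":["delta_pos","twist","fingers"]}

```bash
mkdir -p pics; python3 - <<'E'
from cell import bot
import cv2,pickle
d={}
for n in("side","top"):
    s=bot.snapshot(n); d[n]=s; cv2.imwrite(f"pics/{n}0.png",s["img"]); print(n,s["camera_matrix"].tolist(),s["R"].tolist(),s["t"].tolist())
pickle.dump(d,open("s0.pkl","wb"))
print(bot.state(),bot.tip_reach)
E
```

```text
side [[395.8761222766441, 0.0, 254.0923385735921], [0.0, 395.8761222766441, 188.22526618106934], [0.0, 0.0, 1.0]] [[0.9335120317943076, -0.357749503625715, -0.02388679867244632], [-0.21402976893454556, -0.502561353876688, -0.8376295980918149], [0.2876569910589495, 0.7870497940061892, -0.5457161141561853]] [-0.48271297880169833, 0.33075095329437126, 0.6458432241231002]
top [[349.83194242635017, 0.0, 256.75514973696943], [0.0, 349.83194242635017, 198.1740259165887], [0.0, 0.0, 1.0]] [[-0.002089452152526722, -0.9998819341523222, 0.015223401246539908], [-0.9920940858462388, 0.00016247316373220735, -0.12549620883272347], [0.12547891862228402, -0.015365264666835984, -0.991977292896919]] [0.14488488294306015, 0.6188838703233639, 0.9091223987797549]
{'time': 0.1, 'joints': array([ 1.23645486e+00,  4.94152813e-01,  1.34609265e+00,  1.37962541e-05,
        1.30249989e+00, -9.55081558e-02]), 'dq': array([ 0.00130866,  0.0003566 , -0.0020236 , -0.00057347, -0.00129376,
       -0.00064028]), 'joint_torque': array([ 1.22124144e-03, -8.80237412e+01, -3.82551634e+01,  7.11371633e-02,
        4.81419743e-02, -1.83650872e-05]), 'ee_pos': array([0.1477395 , 0.60693257, 0.22437018]), 'eef_rot': array([-3.14044647e+00, -1.23162977e-04,  2.90275561e+00]), 'ft_force': array([ 0.37053989, -0.12790193, -1.00683702]), 'moment': array([-0.00769843, -0.06723715,  0.0109834 ]), 'gripper_force': 0.0, 'finger_gap': 0.9989427955605004} 0.011
```

View pics/side0.png

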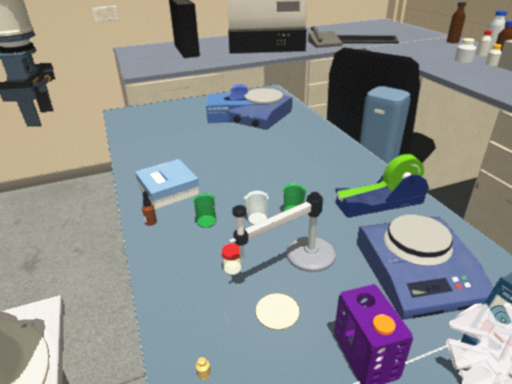

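View pics/top0.png

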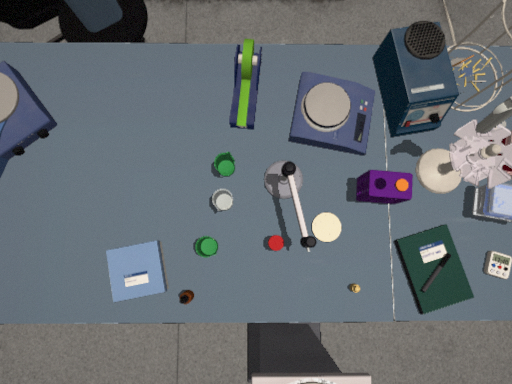

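Top view: clear beaker at (222,200); green look-alikes are at (225,164) and (206,246). The red-lid jar is at (276,243), the pale dish at (326,227), the foot at (283,180), the hub at (289,168) and the cap at (309,242). I choose the clear beaker at (222,200) and check it in a crop.

```bash
cat > h.py <<'E'
import numpy as np
def ray(s,u,v):
    R=np.array(s["R"]);t=np.array(s["t"]);c=-R.T@t
    d=R.T@np.linalg.inv(s["camera_matrix"])@np.array([u,v,1.]);return c,d
def onz(s,u,v,z):
    c,d=ray(s,u,v);return c+d*(z-c[2])/d[2]
def proj(s,X):
    p=np.array(s["camera_matrix"])@(np.array(s["R"])@np.array(X)+np.array(s["t"]));return p[:2]/p[2]
E
python3 - <<'E'
import pickle,cv2,numpy as np
from h import *
d=pickle.load(open("s0.pkl","rb"));T=d["top"];S=d["side"]
for n,u,v,z in[("hub",289,168,.166),("foot",283,180,.022),("cap",309,242,.207),("beaker?",222,200,.07),("jar",276,243,.056),("dish",326,227,.015)]: print(n,onz(T,u,v,z).round(4))
a=cv2.resize(T["img"][145:265,185:345],None,fx=5,fy=5,interpolation=cv2.INTER_CUBIC)
cv2.imwrite("pics/c1.png",a)
b=cv2.resize(S["img"][170:290,190:350],None,fx=5,fy=5,interpolation=cv2.INTER_CUBIC)
cv2.imwrite("pics/c2.png",b)
E
```

```text
hub [0.6748 0.0697 0.166 ]
foot [0.6719 0.071  0.022 ]
cap [0.5009 0.0326 0.207 ]
beaker? [0.6102 0.2354 0.07  ]
jar [0.4986 0.0944 0.056 ]
dish [ 0.5419 -0.0466  0.015 ]
```

View pics/c1.png

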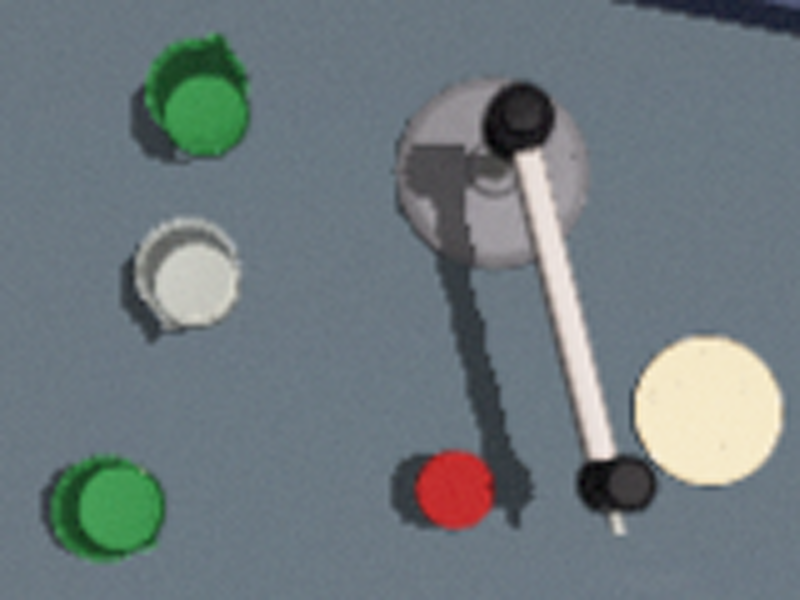

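View pics/c2.png

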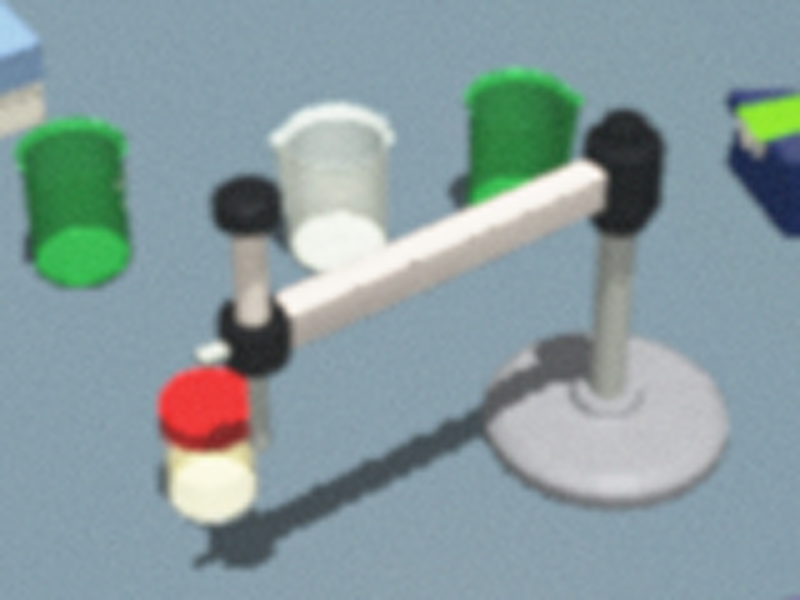

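Crop check: the vessel at crop (188,270) is clear, open and hollow, so it is the beaker. The green ones are excluded, and the jar has a red lid. Now I work out the geometry.

```bash
cat > plan.py <<'E'
from cell import bot
from scipy.spatial.transform import Rotation as Rn
import numpy as np
def plan(targets):  # (x,y,z,yaw) -> tool deltas mm, twist z, from the present pose
    s=bot.state();p=s["ee_pos"];yaw=s["eef_rot"][2];R=Rn.from_euler("xyz",[np.pi,0,yaw])
    for t in targets:
        d=R.inv().apply(np.array(t[:3])-p)*1000; w=(yaw-t[3]+np.pi)%(2*np.pi)-np.pi
        print(d.round(0).astype(int).tolist(),round(w,3))
E
python3 - <<'E'
import pickle,cv2,numpy as np
from h import *; from plan import *
d=pickle.load(open("s0.pkl","rb"));T=d["top"];S=d["side"]
H=[onz(T,288.6,167.6,.166),onz(T,283,179.2,.022),onz(S,314.6,194.6,.166)]
C=[onz(T,310.8,241.4,.207),onz(S,239.2,209.6,.207)]
B=[onz(T,222.2,198.6,.07),onz(S,256.6,196.6,.07)]
for n in "HCB": print(n,np.round(eval(n),4).tolist())
H=np.mean(H[:2],0);C=C[0];B=B[0]
for P in(C,B): print(np.hypot(*(P-H)[:2]),np.degrees(np.arctan2(*(P-H)[1::-1]))%360)
f=np.arctan2(*(C-H)[1::-1])%(2*np.pi);e=np.array([np.cos(f),np.sin(f)]);n=np.array([np.sin(f),-np.cos(f)]) # n: direction of motion (clockwise)
for off in(.035,.022):
    q=H[:2]+.115*e-off*n;print(q);plan([(*q,.26,f),(*q,.149,f)])
E
```

```text
H [[0.6758, 0.0706, 0.166], [0.6741, 0.071, 0.022], [0.6784, 0.0668, 0.166]]
C [[0.5022, 0.0286, 0.207], [0.5035, 0.0239, 0.207]]
B [[0.6139, 0.2349, 0.07], [0.6167, 0.2379, 0.07]]
0.17784393528205486 193.72915179043437
0.17508055403020553 110.41537334679093
[0.5715433  0.00951201]
[-553, -480, -36] -0.478
[-553, -480, 75] -0.478
[0.56845798 0.02214058]
[-547, -469, -36] -0.478
[-547, -469, 75] -0.478
```

Request:
jog_arm(delta_pos=[[0, 0, -36], [-35, -30, -36], [-70, -60, -36], [-105, -90, -36], [-140, -120, -36], [-175, -150, -36], [-210, -180, -36], [-245, -211, -36], [-280, -242, -36], [-315, -272, -36], [-350, -303, -36], [-385, -334, -36], [-420, -364, -36], [-455, -395, -36], [-490, -425, -36], [-525, -455, -36], [-553, -480, -36], [-553, -480, -36], [-553, -480, -36], [-553, -480, -36]], twist=[[0, 0, 0], [0, 0, -0.03], [0, 0, -0.06], [0, 0, -0.09], [0, 0, -0.12], [0, 0, -0.15], [0, 0, -0.18], [0, 0, -0.21], [0, 0, -0.24], [0, 0, -0.27], [0, 0, -0.3], [0, 0, -0.33], [0, 0, -0.36], [0, 0, -0.39], [0, 0, -0.42], [0, 0, -0.45], [0, 0, -0.478], [0, 0, -0.478], [0, 0, -0.478], [0, 0, -0.478]], fingers=[0, 0, 0, 0, 0, 0, 0, 0, 0, 0, 0, 0, 0, 0, 0, 0, 0, 0, 0, 0])

```text
time: 2.1
ee_pos: [0.5709, 0.0108, 0.2607]
eef_rot: [3.141, -0.001, -2.902]
ft_force: [1.1, 0.8, 1.0]
finger_gap: 0.006
gripper_force: 0.0
```

Request:
jog_arm(delta_pos=[[0, 0, 30], [0, 0, 60], [0, 0, 90], [0, 0, 111], [0, 0, 111], [0, 0, 111]], twist=[[0, 0, 0], [0, 0, 0], [0, 0, 0], [0, 0, 0], [0, 0, 0], [0, 0, 0]], fingers=[0, 0, 0, 0, 0, 0])

```text
time: 2.7
ee_pos: [0.5714, 0.0109, 0.1506]
eef_rot: [3.142, -0.0, -2.901]
ft_force: [0.2, 0.3, 0.1]
finger_gap: 0.008
gripper_force: 0.0
```

```bash
cat > arc.py <<'E'
# arc deltas: bar angle from..to (deg, world), hinge H, finger centre offset o behind the bar's centre line
import sys,numpy as np; from plan import plan
H=np.array([.675,.0705])
def arc(a0,a1,n,o=.0205,r=.115):
    for a in np.radians(np.linspace(a0,a1,n+1)[1:]):
        e=np.array([np.cos(a),np.sin(a)]);m=np.array([np.sin(a),-np.cos(a)])
        plan([(*(H+r*e-o*m),.149,a)])
E
python3 - <<'E'
from arc import *; from h import *; import cv2,pickle
s=bot=None
from cell import bot
st=bot.state();print(st["ee_pos"],st["ft_force"])
I={n:bot.snapshot(n) for n in("top","side")}
a=np.hstack([cv2.resize(I["top"]["img"][140:260,200:340],(400,343)),cv2.resize(I["side"]["img"][165:285,200:340],(400,343))])
cv2.imwrite("pics/c3.png",a)
arc(193.7,123.7,20)
E
```

```text
[0.57143473 0.01085303 0.15057956] [0.22135906 0.32082864 0.09009298]
[2, 21, 2] 0.062
[3, 28, 2] 0.123
[3, 35, 2] 0.184
[2, 42, 2] 0.245
[2, 49, 2] 0.306
[1, 56, 2] 0.367
[-1, 63, 2] 0.428
[-3, 70, 2] 0.489
[-5, 77, 2] 0.55
[-8, 83, 2] 0.611
[-11, 90, 2] 0.673
[-15, 96, 2] 0.734
[-19, 102, 2] 0.795
[-23, 107, 2] 0.856
[-28, 113, 2] 0.917
[-33, 118, 2] 0.978
[-38, 123, 2] 1.039
[-44, 127, 2] 1.1
[-50, 131, 2] 1.161
[-56, 135, 2] 1.222
```

View pics/c3.png

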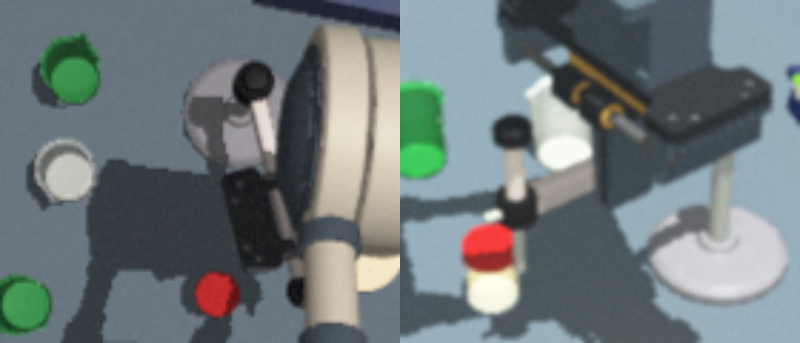

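The side panel shows the shut fingers at about (615,150), on the near (-y) side of the bar and clear of it, with the probe at (513,130) free. I push along the arc.

Request:
jog_arm(delta_pos=[[0, 5, 2], [1, 9, 2], [1, 13, 2], [2, 17, 2], [2, 21, 2], [3, 24, 2], [3, 28, 2], [3, 31, 2], [3, 35, 2], [3, 38, 2], [2, 42, 2], [2, 45, 2], [2, 49, 2], [1, 52, 2], [1, 56, 2], [0, 59, 2], [-1, 63, 2], [-2, 66, 2], [-3, 70, 2], [-3, 70, 2]], twist=[[0, 0, 0], [0, 0, 0.015], [0, 0, 0.03], [0, 0, 0.045], [0, 0, 0.062], [0, 0, 0.092], [0, 0, 0.123], [0, 0, 0.153], [0, 0, 0.184], [0, 0, 0.214], [0, 0, 0.245], [0, 0, 0.275], [0, 0, 0.306], [0, 0, 0.336], [0, 0, 0.367], [0, 0, 0.397], [0, 0, 0.428], [0, 0, 0.458], [0, 0, 0.489], [0, 0, 0.489]], fingers=[0, 0, 0, 0, 0, 0, 0, 0, 0, 0, 0, 0, 0, 0, 0, 0, 0, 0, 0, 0])

```text
time: 4.8
ee_pos: [0.5578, 0.0793, 0.1479]
eef_rot: [3.142, -0.0, 2.891]
ft_force: [-0.6, 0.3, -0.2]
finger_gap: 0.008
gripper_force: 0.0
```

```bash
python3 - <<'E'
from arc import *; import cv2
from cell import bot
I={n:bot.snapshot(n) for n in("top","side")}
a=np.hstack([cv2.resize(I["top"]["img"][140:260,200:340],(400,343)),cv2.resize(I["side"]["img"][165:285,200:340],(400,343))])
cv2.imwrite("pics/c4.png",a)
arc(165.7,119,14)
E
```

```text
[0, 7, -1] 0.059
[1, 14, -1] 0.117
[1, 21, -1] 0.175
[1, 27, -1] 0.234
[0, 34, -1] 0.292
[-1, 41, -1] 0.35
[-2, 48, -1] 0.408
[-4, 54, -1] 0.466
[-6, 61, -1] 0.525
[-8, 67, -1] 0.583
[-11, 73, -1] 0.641
[-14, 79, -1] 0.699
[-18, 85, -1] 0.757
[-22, 90, -1] 0.816
```

View pics/c4.png

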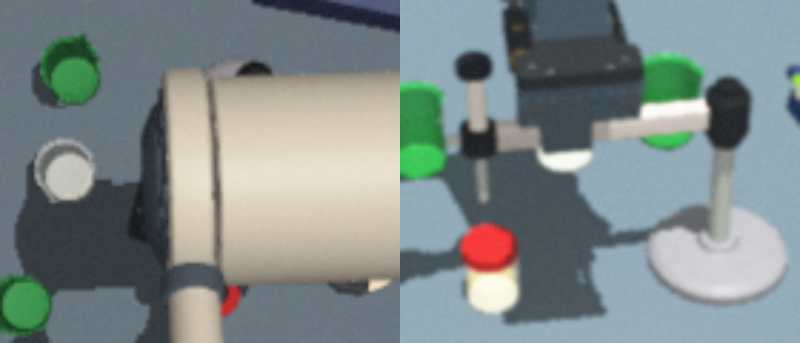

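The side panel shows the bar swinging with the fingers flat on it, the cap at (475,65) past the jar, and nothing disturbed. I continue.

Request:
jog_arm(delta_pos=[[0, 4, -1], [0, 7, -1], [1, 14, -1], [1, 21, -1], [1, 27, -1], [0, 34, -1], [-1, 41, -1], [-2, 48, -1], [-4, 54, -1], [-6, 61, -1], [-8, 67, -1], [-11, 73, -1], [-14, 79, -1], [-16, 82, -1], [-18, 85, -1], [-20, 88, -1], [-22, 90, -1], [-22, 90, -1]], twist=[[0, 0, 0.03], [0, 0, 0.059], [0, 0, 0.117], [0, 0, 0.175], [0, 0, 0.234], [0, 0, 0.292], [0, 0, 0.35], [0, 0, 0.408], [0, 0, 0.466], [0, 0, 0.525], [0, 0, 0.583], [0, 0, 0.641], [0, 0, 0.699], [0, 0, 0.728], [0, 0, 0.757], [0, 0, 0.787], [0, 0, 0.816], [0, 0, 0.816]], fingers=[0, 0, 0, 0, 0, 0, 0, 0, 0, 0, 0, 0, 0, 0, 0, 0, 0, 0])

```text
time: 6.7
ee_pos: [0.6016, 0.1606, 0.1488]
eef_rot: [-3.141, -0.0, 2.076]
ft_force: [0.8, -0.9, 0.0]
finger_gap: 0.007
gripper_force: 0.0
```

```bash
python3 - <<'E'
from arc import *; import cv2
from cell import bot
S=bot.snapshot("side")
cv2.imwrite("pics/c5.png",cv2.resize(S["img"][130:250,190:350],None,fx=5,fy=5,interpolation=cv2.INTER_CUBIC))
from h import *
for a in(125,119,115,110.5,106):
    e=np.radians(a);P=H+.18*np.array([np.cos(e),np.sin(e)])
    print(a,[((proj(S,[*P,z])-[190,130])*5).round(0) for z in(.207,.082)])
arc(119,110.5,4)
E
```

```text
125 [array([248., 121.]), array([259., 355.])]
119 [array([274., 105.]), array([284., 336.])]
115 [array([293.,  95.]), array([302., 325.])]
110.5 [array([316.,  84.]), array([323., 314.])]
106 [array([340.,  75.]), array([345., 303.])]
[1, 4, 0] 0.037
[2, 9, 0] 0.074
[2, 13, 0] 0.111
[2, 17, 0] 0.148
```

View pics/c5.png

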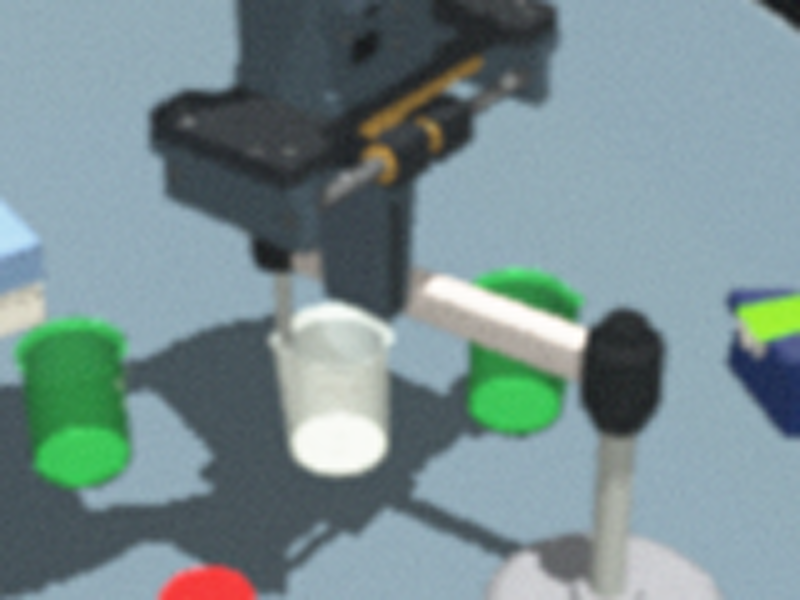

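The rod is at crop (283,290), which matches the model at 119°. The beaker rim centre is at about (334,330), so I push about 9.5° further, slowly.

Request:
jog_arm(delta_pos=[[0, 2, 0], [1, 4, 0], [1, 6, 0], [2, 9, 0], [2, 11, 0], [2, 13, 0], [2, 15, 0], [2, 17, 0], [2, 18, 0], [2, 19, 0], [2, 19, 0], [2, 19, 0], [2, 19, 0]], twist=[[0, 0, 0.018], [0, 0, 0.037], [0, 0, 0.055], [0, 0, 0.074], [0, 0, 0.092], [0, 0, 0.111], [0, 0, 0.13], [0, 0, 0.148], [0, 0, 0.157], [0, 0, 0.166], [0, 0, 0.166], [0, 0, 0.166], [0, 0, 0.166]], fingers=[0, 0, 0, 0, 0, 0, 0, 0, 0, 0, 0, 0, 0])

```text
time: 8.05
ee_pos: [0.6173, 0.1715, 0.149]
eef_rot: [3.141, 0.0, 1.91]
ft_force: [-0.4, -0.5, -0.5]
finger_gap: 0.007
gripper_force: 0.1
```

Request:
jog_arm(delta_pos=[[0, -10, 0], [0, -25, 0], [0, -40, -20], [0, -60, -60], [0, -100, -100], [0, -140, -110], [0, -180, -110], [0, -220, -110], [0, -250, -110], [0, -250, -110]], twist=[[0, 0, 0], [0, 0, 0], [0, 0, 0], [0, 0, 0], [0, 0, 0], [0, 0, 0], [0, 0, 0], [0, 0, 0], [0, 0, 0], [0, 0, 0]], fingers=[0, 0, 0, 0, 0, 0, 0, 0, 0, 0])

```text
time: 9.05
ee_pos: [0.3771, 0.0875, 0.2588]
eef_rot: [-3.14, -0.0, 1.909]
ft_force: [-0.1, -0.6, 0.4]
finger_gap: 0.003
gripper_force: 0.0
```

```bash
python3 - <<'E'
from cell import bot; import cv2,numpy as np,pickle
I={n:bot.snapshot(n) for n in("top","side")};pickle.dump(I,open("s1.pkl","wb"))
a=np.hstack([cv2.resize(I["top"]["img"][150:250,195:295],(400,400),interpolation=cv2.INTER_CUBIC),cv2.resize(I["side"]["img"][130:230,210:310],(400,400),interpolation=cv2.INTER_CUBIC)])
cv2.imwrite("pics/c6.png",a)
E
```

```text
(no output)
```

View pics/c6.png

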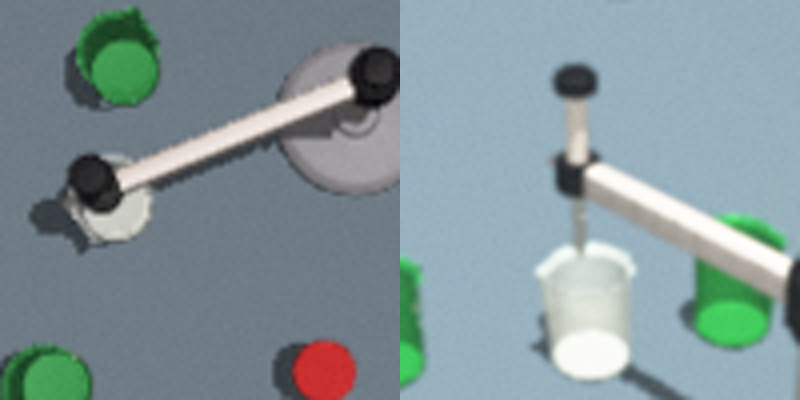

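The top panel shows the cap at (91,181), and the side panel shows the rod at (581,250) near the middle of the rim at (586,265). I compute the offset.

```bash
python3 - <<'E'
import pickle; from h import *; from plan import *
I=pickle.load(open("s1.pkl","rb"));T=I["top"];S=I["side"]
C=[onz(T,217.4,194.9,.207),onz(S,254,149.2,.207)]
print(np.round(C,4).tolist(),"rod",onz(S,255,192.5,.082).round(4),"rim side",onz(S,256.5,196.5,.07).round(4))
H=np.array([.675,.0705])
C=C[0];f=np.arctan2(C[1]-H[1],C[0]-H[0]);print(np.degrees(f),np.hypot(*(C[:2]-H)))
P=H+.18*np.array([np.cos(f),np.sin(f)]);print(P)
for z in(.207,.082,.07):print(z,proj(S,[*P,z]),proj(T,[*P,z]))
yaw=1.909
plan([(*P,.26,yaw),(*P,.225,yaw),(*P,.173,yaw)]);
E
```

```text
[[0.605, 0.2341, 0.207], [0.6094, 0.2276, 0.207]] rod [0.6133 0.2395 0.082 ] rim side [0.6166 0.2384 0.07  ]
113.16644024255696 0.17795827146819604
[0.60418737 0.23598587]
0.207 [250.51459824 148.05711093] [216.54802757 195.25884623]
0.082 [251.99913092 194.05810678] [221.34805331 201.75830285]
0.07 [252.13062956 198.13283581] [221.74017997 202.28926046]
[65, 260, -1] 0.0
[65, 260, 34] 0.0
[65, 260, 86] 0.0
```

```bash
python3 - <<'E'
import pickle,cv2; from h import *
I=pickle.load(open("s1.pkl","rb"));T=I["top"];T0=pickle.load(open("s0.pkl","rb"))["top"]
m=(T["img"].min(2)>165).astype(np.uint8)
n,l,st,c=cv2.connectedComponentsWithStats(m)
for k in range(1,n):
    x,y,w,h,a=st[k]
    if a>60 and 205<c[k][0]<295 and 155<c[k][1]<210:
        pts=np.argwhere(l==k)[:,::-1]; P=np.array([onz(T,u,v,.15)[:2] for u,v in pts if u>228])
        vx,vy,x0,y0=cv2.fitLine(P.astype(np.float32),cv2.DIST_HUBER,0,.01,.01).ravel()
        print("bar",st[k],np.degrees(np.arctan2(vy,vx))%180,x0,y0)
        t=(.0705-y0)/vy;print("line at y=.0705: x",x0+vx*t,"at y=.235:",x0+vx*(.235-y0)/vy)
# beaker in first top view: differs from blue-grey table
im=T0["img"][180:220,205:240].astype(int);g=((im.max(2)-im.min(2)<18)&(im.min(2)>120)).astype(np.uint8)
print('\n'.join(''.join('#' if q else '.' for q in r) for r in g))
E
```

```text
bar [224 169  59  28 311] 112.819115 0.6439891 0.14900999
line at y=.0705: x 0.67702246 at y=.235: 0.6078085
bar [216 197  17  13 116] 178.99512 0.5966716 0.20981319
line at y=.0705: x 8.539183 at y=.235: -0.83927643
...................................
...................................
...................................
...................................
...................................
...................................
...................................
...................................
...............######..............
............###########............
...........#############...........
.........#####.......####..........
.........####..........###.........
........###......####...###........
........##.....#########.##........
........##....###########.##.......
.......##....###############.......
.......##...################.......
.......##...################.......
.......##..##################......
.......##..##################......
.......##..#################.......
........##.#################.......
........##.#################.......
........####################.......
..........#################........
..........################.........
...........###############.........
............#############..........
.............#.########............
.............#.....................
...................................
...................................
...................................
...................................
...................................
...................................
...................................
...................................
...................................
```

Top view puts the bar about 6 mm short of the beaker's middle and the side view about 3 mm. I add a small nudge of about 1.5°.

Request:
jog_arm(delta_pos=[[0, 40, 0], [0, 80, 0], [0, 120, 0], [0, 160, 10], [0, 190, 50], [0, 210, 90], [0, 225, 110], [0, 235, 110], [0, 243, 110], [0, 247, 110], [0, 249, 110], [0, 251, 110], [0, 252, 110], [0, 253, 110], [0, 253, 110], [0, 253, 110], [0, 253, 110], [0, 253, 110]], twist=[[0, 0, 0], [0, 0, 0], [0, 0, 0], [0, 0, 0], [0, 0, 0], [0, 0, 0], [0, 0, 0], [0, 0, 0], [0, 0, 0], [0, 0, 0], [0, 0, 0.01], [0, 0, 0.015], [0, 0, 0.02], [0, 0, 0.026], [0, 0, 0.026], [0, 0, 0.026], [0, 0, 0.026], [0, 0, 0.026]], fingers=[0, 0, 0, 0, 0, 0, 0, 0, 0, 0, 0, 0, 0, 0, 0, 0, 0, 0])

```text
time: 10.95
ee_pos: [0.6199, 0.1725, 0.1489]
eef_rot: [-3.142, 0.0, 1.884]
ft_force: [-0.2, 0.2, 0.9]
finger_gap: 0.003
gripper_force: 0.4
```

Request:
jog_arm(delta_pos=[[0, -10, 0], [0, -25, 0], [0, -40, -20], [0, -60, -60], [0, -100, -100], [0, -140, -110], [0, -180, -110], [0, -220, -110], [0, -250, -110], [0, -250, -110]], twist=[[0, 0, 0], [0, 0, 0], [0, 0, 0], [0, 0, 0], [0, 0, 0], [0, 0, 0], [0, 0, 0], [0, 0, 0], [0, 0, 0], [0, 0, 0]], fingers=[0, 0, 0, 0, 0, 0, 0, 0, 0, 0])

```text
time: 11.95
ee_pos: [0.3779, 0.0947, 0.2588]
eef_rot: [-3.14, -0.0, 1.884]
ft_force: [-1.3, 1.0, -0.3]
finger_gap: 0.004
gripper_force: 0.0
```

```bash
python3 - <<'E'
import pickle,cv2; from h import *; from plan import *
I={n:bot.snapshot(n) for n in("top","side")};T=I["top"];S=I["side"]
m=(T["img"].min(2)>165).astype(np.uint8)
n,l,st,c=cv2.connectedComponentsWithStats(m)
for k in range(1,n):
    x,y,w,h,a=st[k]
    if a>200 and 240<c[k][0]<295 and 155<c[k][1]<210:
        P=np.array([onz(T,u,v,.15)[:2] for v,u in np.argwhere(l==k) if u>228])
        vx,vy,x0,y0=cv2.fitLine(P.astype(np.float32),cv2.DIST_HUBER,0,.01,.01).ravel()
        f=np.arctan2(vy,vx)%np.pi;print(np.degrees(f),x0+vx*(.235-y0)/vy)
H=np.array([.676,.0705]);P=H+.18*np.array([np.cos(f),np.sin(f)]);print(P)
s=bot.state();print(s["ee_pos"],s["eef_rot"])
plan([(*P,.26,s["eef_rot"][2]),(*P,.2,s["eef_rot"][2]),(*P,.173,s["eef_rot"][2])])
a=np.hstack([cv2.resize(I["top"]["img"][150:250,195:295],(400,400),interpolation=cv2.INTER_CUBIC),cv2.resize(I["side"]["img"][130:230,210:310],(400,400),interpolation=cv2.INTER_CUBIC)])
cv2.imwrite("pics/c7.png",a)
E
```

```text
111.532326 0.6122738
[0.60993528 0.23793791]
[0.38173492 0.09539198 0.25919244] [3.14053205e+00 2.52654205e-04 1.88347355e+00]
[65, 261, -1] 0.0
[65, 261, 59] 0.0
[65, 261, 86] 0.0
```

View pics/c7.png

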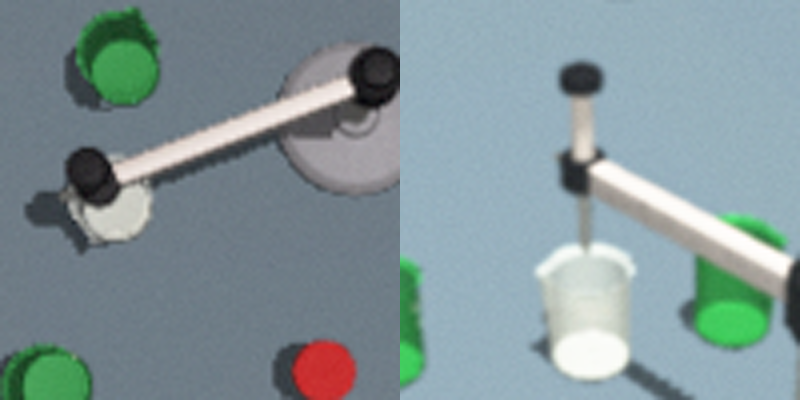

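The rod, at side (586,235), now hangs over the rim middle at (586,265), and the top view agrees. I go above the cap and press slowly.

Request:
jog_arm(delta_pos=[[10, 40, 0], [20, 80, 0], [30, 120, 0], [40, 160, 0], [50, 200, 0], [60, 240, 0], [65, 261, 0], [65, 261, 0], [65, 261, 15], [65, 261, 30], [65, 261, 36], [65, 261, 36], [65, 261, 36]], twist=[[0, 0, 0], [0, 0, 0], [0, 0, 0], [0, 0, 0], [0, 0, 0], [0, 0, 0], [0, 0, 0], [0, 0, 0], [0, 0, 0], [0, 0, 0], [0, 0, 0], [0, 0, 0], [0, 0, 0]], fingers=[0, 0, 0, 0, 0, 0, 0, 0, 0, 0, 0, 0, 0])

```text
time: 13.35
ee_pos: [0.6106, 0.2378, 0.2234]
eef_rot: [3.141, 0.0, 1.884]
ft_force: [0.2, -0.4, 0.1]
finger_gap: 0.008
gripper_force: 0.0
```

Request:
jog_arm(delta_pos=[[0, 0, 3], [0, 0, 6], [0, 0, 9], [0, 0, 12], [0, 0, 15], [0, 0, 18], [0, 0, 20], [0, 0, 20]], twist=[[0, 0, 0], [0, 0, 0], [0, 0, 0], [0, 0, 0], [0, 0, 0], [0, 0, 0], [0, 0, 0], [0, 0, 0]], fingers=[0, 0, 0, 0, 0, 0, 0, 0])

```text
time: 14.15
ee_pos: [0.6102, 0.2376, 0.2025]
eef_rot: [-3.141, 0.0, 1.884]
ft_force: [0.2, 0.0, -0.3]
finger_gap: 0.004
gripper_force: 0.0
```

Request:
jog_arm(delta_pos=[[0, 0, 3], [0, 0, 6], [0, 0, 9], [0, 0, 12], [0, 0, 15], [0, 0, 18], [0, 0, 21], [0, 0, 24], [0, 0, 26], [0, 0, 27], [0, 0, 28], [0, 0, 28]], twist=[[0, 0, 0], [0, 0, 0], [0, 0, 0], [0, 0, 0], [0, 0, 0], [0, 0, 0], [0, 0, 0], [0, 0, 0], [0, 0, 0], [0, 0, 0], [0, 0, 0], [0, 0, 0]], fingers=[0, 0, 0, 0, 0, 0, 0, 0, 0, 0, 0, 0])

```text
time: 15.35
ee_pos: [0.6104, 0.2377, 0.1748]
eef_rot: [-3.141, 0.0, 1.884]
ft_force: [-0.2, 0.4, 0.5]
finger_gap: 0.008
gripper_force: 0.0
```

Request:
jog_arm(delta_pos=[[0, 0, 0.5], [0, 0, 1]], twist=[[0, 0, 0], [0, 0, 0]], fingers=[0, 0])

```text
time: 15.55
ee_pos: [0.6105, 0.2377, 0.174]
eef_rot: [3.141, 0.0, 1.884]
ft_force: [-2.0, -0.3, 2.7]
finger_gap: 0.003
gripper_force: 1.3
```

Contact is about 2.7 N, with the fingertips at about 163 mm. I retract upwards, then back away and look.

Request:
jog_arm(delta_pos=[[0, 0, -10], [0, 0, -40], [0, 0, -80], [0, 0, -90], [0, -40, -90], [0, -80, -90], [0, -120, -90], [0, -160, -90], [0, -200, -90], [0, -240, -90], [0, -240, -90]], twist=[[0, 0, 0], [0, 0, 0], [0, 0, 0], [0, 0, 0], [0, 0, 0], [0, 0, 0], [0, 0, 0], [0, 0, 0], [0, 0, 0], [0, 0, 0], [0, 0, 0]], fingers=[0, 0, 0, 0, 0, 0, 0, 0, 0, 0, 0])

```text
time: 16.65
ee_pos: [0.3775, 0.1626, 0.264]
eef_rot: [-3.139, -0.0, 1.884]
ft_force: [-0.1, -0.7, 0.7]
finger_gap: 0.002
gripper_force: 0.0
```

```bash
python3 - <<'E'
import cv2; from h import *; from plan import *
I={n:bot.snapshot(n) for n in("top","side")};S=I["side"]
for z in(.207,.162,.166): print(z,(proj(S,[.610,.2378,z])-[210,130])*4+[400,0])
a=np.hstack([cv2.resize(I["top"]["img"][150:250,195:295],(400,400),interpolation=cv2.INTER_CUBIC),cv2.resize(I["side"]["img"][130:230,210:310],(400,400),interpolation=cv2.INTER_CUBIC)])
cv2.imwrite("pics/c8.png",a)
E
```

```text
0.207 [570.55521811  68.97260644]
0.162 [572.56039229 138.22092214]
0.166 [572.3864993  132.21556035]
```

View pics/c8.png

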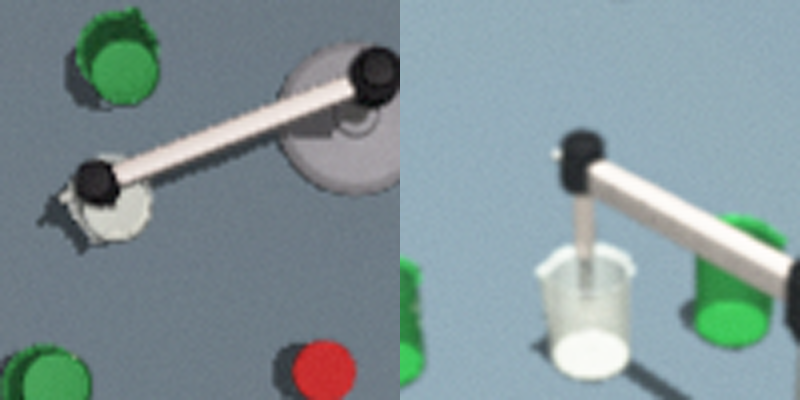

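The side panel shows the cap seated on the clamp ring at (582,150) and the rod inside the beaker at (586,280). Tip height puts the travel at about 44 mm. The beaker and jar haven't moved.

```bash
python3 -c "
from cell import bot
print(bot.hand_in())"
```

```text
the job is handed in; nothing more can be done
None
```

The probe was swung over the clear beaker and pressed down about 44 of its 45 mm, estimated from fingertip height. The last picture shows the beaker and jar undisturbed; the dish was out of its frame. The job is handed in, with no verdict returned.

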